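# Open the pearl shaker's dial lid to its largest hole

## Robot

A 6-joint arm with a two-finger parallel gripper is mounted at the origin on the work surface. World frame = base frame: x ahead of the robot, y to its left, z up, the work surface at z = 0. Lengths are in mm, angles in rad, forces in N, time in s.
With the tool pointing down it reaches from about 350 to 1000 mm from the base axis. Payload 7.1 kg.
Tool frame: the origin (TCP) lies at the very end of the fingers, on their centre line; the grasp point (between the pads) lies manip.tcp_to_grasp behind it (manip.tcp_to_grasp is the distance from the TCP to the grasp point, in mm); z points along the fingers, y is the line along which they close (so a half turn about z gives the same grasp; the last joint's range is limited). The gripper opens to 85 mm and grips with 20 to 120 N. Pads are 22 mm wide; open, the fingers measure 114 mm over their backs; the gripper's body (76 mm by 85 mm) begins 54 mm behind the grasp point. The pads swing forward as they close: fully open they stand 13 mm farther back than shut.
Start: joints at [1.142, 0.423, 1.63, -0, 1.089, -0.019], TCP at [248.984, 573.247, 231.319] pointing down, gripper open.
Joint ranges: [-3, 3], [-0.9, 2.11], [0.09, 2.58], [-1.31, 4.45], [0.11, 2.69], [-2.54, 2.54]. Speed limits (rad/s): [2.39, 2.39, 3.01, 3.14, 3.14, 3.14].

## Interface

Orientations are given as [roll, pitch, yaw] about the fixed x, y, z axes, in that order (R = Rz(yaw) Ry(pitch) Rx(roll)).
In Python, from plant import manip gives the robot as it stands. The module is installed in compiled form; this text tells all that it offers. Calls block until the motion is done:
- manip.reach(position, orientation): joint-space move of the TCP to a pose.
- manip.servo_line(position, rot=None, max_speed=150, until_force=None): straight line of the TCP; rot=None keeps the orientation; max_speed is the mean speed in mm/s. With until_force (N) it stops when the force on the tool has changed by that much, and returns True; else False.
- manip.movej(angles): joint-space move.
- manip.let_go() and manip.grab(): open the fingers fully, or close them until they stop; the grip force is fixed at half the most.
- manip.wait(seconds).
- manip.ik(position, orientation): joint angles nearest the present ones, or None.
- manip.observe(): the state.
- manip.camera(name): name is "side" or "top" or "wrist"; returns a dict with "img" (384x512x3 uint8, red, green, blue), "camera_matrix" (3x3 intrinsics, pixels), "position" and "attitude" of the camera in the world. Camera axes: x right, y up, looking along -z (the intrinsics and any distortion apply to the point x, -y, -z); pixel columns grow to the right and rows downward; lengths in mm; the calibration is good to about 2 mm. A picture is of the moment at which its call begins. There is no depth.
A pose or a line that the arm cannot do raises manip.Unreachable and nothing moves.
- manip.job_done(): hands the job in; it is judged then, once.
The state is a dict: "time": time; "joint_pos": joint angles; "dq": joint speeds; "joint_torque": joint torques, N m; "tool_pos": TCP position; "tcp_rot": TCP orientation; "wrist_force": force on the tool from outside, world axes, zero at the start; "ft_torque": the same for the moment, N m; "finger_gap": finger opening in mm; "grip_force": force on a finger pad.
Only numpy, scipy, OpenCV 4.12 (cv2) and the standard library are available. Lean on these libraries where they do the work, as an engineer would, in place of code of your own. Each camera call takes 0.05 s, during which the arm holds its last target. There are 200 camera calls.

## Task

The biscuits on the cake stand are to be strewn with chocolate pearls. Turn the dial lid of the short, wide glass shaker until the largest of its three openings lines up with the pouring spout on the lid's collar, ready for shaking, then let go. Leave the tall, slim shaker and its dial as they are.

Things in the scene. Friction and masses are not known exactly. Their poses are not given: they have to be found in the camera images.
- dial (a joint): Dial of the short shaker: steel disc 76 mm across on top, turning about the jar's upright axis in light friction (0.05 N m); stays where left. Radians, grows counter-clockwise seen from above. 0: largest opening exactly at the spout; 0.70: middle one; 1.31: smallest. Starts at 0.55 to 1.35, so turn it clockwise; end stops at -0.5 and 1.6, none at the right setting.
- dial_grip (a point): On the dial's axis inside its upright grip fin (52 long, 12 thick), 125 mm above the counter; fin top 10 mm above, disc 24 mm below. Turns with the dial: x along the fin, z up. Openings: black discs 26 mm from the axis on the +y side, at 127.5 deg from x (20 mm, largest), 87.5 (12 mm), 52.5 (6 mm). Jar: 82 mm wide, stuck fast in a wooden socket 100 mm across.
- spout (a point): Middle of the top of the short shaker's pouring spout: a square aluminium lip 26 mm wide with a narrow black groove, jutting 17 mm out of the lid's round collar; 50 mm from the dial's axis, 95 mm above the counter. Its frame is the jar's: x points outward from the axis through the spout, z up.
- tall_opening (a point): Largest opening (16 mm) in the dial of the other shaker, tall and slim: 20 mm from that jar's axis, 156 mm above the counter. That jar is 64 mm wide and its similar fin reaches 190 mm above the counter. To be left as it is.

How it is judged:
By the outcome, as a careful person would: the job done as asked, in the order asked, and still so for the second after the job is handed in, with the robot touching nothing.
It also fails if it takes over 32 s, if anything falls off the work surface, if the arm or the gripper's body presses on something with over 40 N, if the wrist force passes 120 N, or if a joint passes its speed limit or range.

## Working session

There is one attempt and no reset: what is moved stays moved. The work goes in short steps, each a Python script; the robot and the scene stay as the last script left them, time stands still between calls to the robot, and variables do not carry over. Pictures are saved under pics/ and viewed, at most 10 in all, crops included, and the job is handed in when it is done.

```bash
mkdir -p pics
python3 - <<'E'
from plant import manip
import cv2,numpy as np,pickle
d={}
for n in("top","side"):
    c=manip.camera(n);d[n]=c
    cv2.imwrite(f"pics/{n}1.png",c["img"][:,:,::-1])
    print(n,np.round(c["camera_matrix"],1).tolist(),np.array(c["position"]).round(1),np.array(c["attitude"]).round(4).tolist(),[k for k in c])
pickle.dump(d,open("c1.pkl","wb"))
print(manip.tcp_to_grasp,manip.observe())
E
```

```text
top [[412.4, 0.0, 258.4], [0.0, 412.4, 192.4], [0.0, 0.0, 1.0]] [ 362.6   17.2 1158.4] [0.1873, -0.0117, -1.5729] ['img', 'camera_matrix', 'position', 'attitude']
side [[461.0, 0.0, 259.8], [0.0, 461.0, 189.2], [0.0, 0.0, 1.0]] [ 341.2 -685.8  810.9] [0.8202, -0.0016, -0.2721] ['img', 'camera_matrix', 'position', 'attitude']
18.700000000000003 {'time': 0.1, 'joint_pos': array([ 1.14202283e+00,  4.23756399e-01,  1.63059700e+00, -2.24333556e-05,
        1.08854958e+00, -1.90102133e-02]), 'dq': array([ 0.00044247, -0.00263395, -0.00197302,  0.00075263,  0.00059908,
       -0.00025162]), 'joint_torque': array([ 4.47171697e-04, -5.58429694e+01, -2.82443905e+01,  5.24297388e-05,
        3.01550295e-03, -2.11766707e-05]), 'tool_pos': array([248.78785926, 572.83816225, 230.63492433]), 'tcp_rot': array([-3.14028219e+00, -5.05031156e-06,  2.73183979e+00]), 'wrist_force': array([ 0.12849555, -0.08541796,  0.11774685]), 'ft_torque': array([-0.01322962,  0.02857478, -0.07796393]), 'grip_force': 0.0, 'finger_gap': 85.38978316701092}
```

View pics/top1.png

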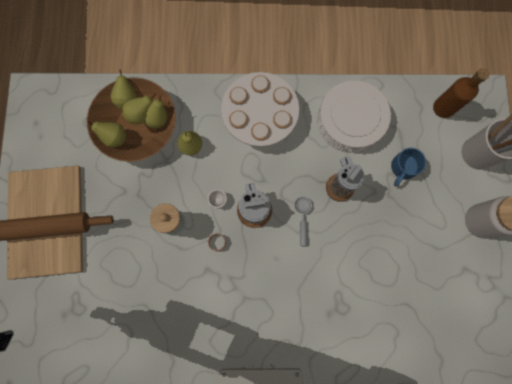

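View pics/side1.png

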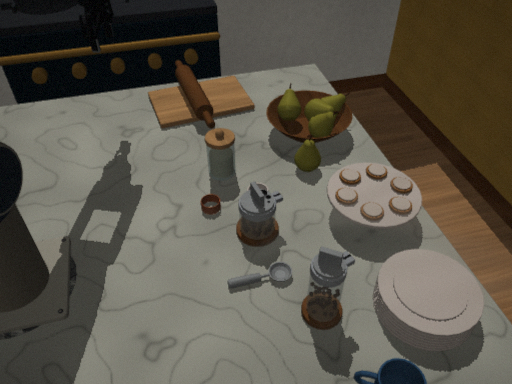

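The top view shows the short shaker at about (255,207), with its spout near (250,188). The tall shaker is at (345,180). In the side view the short one is at (257,205), and its spout is towards (278,198).

```bash
cat > h.py <<'E'
import numpy as np,cv2
from scipy.spatial.transform import Rotation as R
def at_z(c,u,v,z):
    K=c["camera_matrix"]; d=np.array([(u-K[0,2])/K[0,0],-(v-K[1,2])/K[1,1],-1.])
    d=R.from_euler("xyz",c["attitude"]).as_matrix()@d; p=np.array(c["position"])
    return p+d*(z-p[2])/d[2]
def px(c,P):
    K=c["camera_matrix"]; q=R.from_euler("xyz",c["attitude"]).as_matrix().T@(np.array(P)-c["position"])
    return np.array([K[0,0]*q[0]/-q[2]+K[0,2],K[1,1]*-q[1]/-q[2]+K[1,2]])
E
python3 - <<'E'
import pickle,cv2,numpy as np
from h import *
d=pickle.load(open("c1.pkl","rb"))
a=d["top"]["img"][170:235,215:295];b=d["side"]["img"][170:250,225:305]
cv2.imwrite("pics/cr.png",np.hstack([cv2.resize(a,(400,400*65//80),interpolation=2),np.zeros((325,10,3),np.uint8),cv2.resize(b[:65],(400,325),interpolation=2)])[:,:,::-1][:, :800])
print(at_z(d["top"],255,207,101),at_z(d["top"],250,188,95),at_z(d["side"],257,202,101),at_z(d["top"],255,214,0))
print(at_z(d["top"],340,188,0),at_z(d["side"],322,310,0))
E
```

```text
[524.30528688  13.20400401 101.        ] [575.7351366   26.29866862  95.        ] [530.01029728   9.03279705 101.        ] [519.722007    12.83178406   0.        ]
[ 594.84624509 -231.30862214    0.        ] [ 601.07801689 -225.69600299    0.        ]
```

View pics/cr.png

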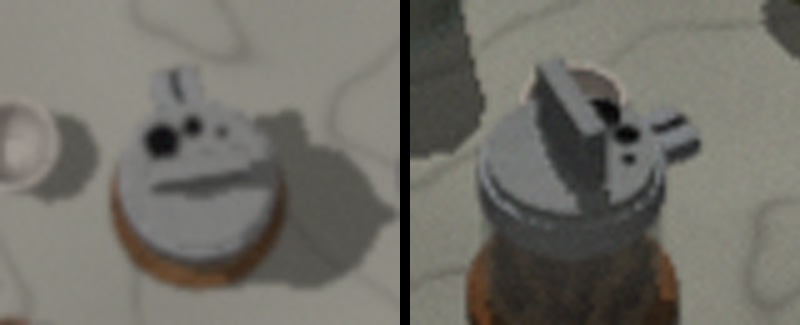

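The top crop puts the largest opening at (162,140), the middle one at (193,127) and the smallest at (222,131), with the spout at (178,88). That places the spout between the large and middle openings. The fin runs roughly along world y. I'll hover over it for a closer look.

Run:
```python
from plant import manip
import cv2,numpy as np,pickle
from h import *
manip.reach([515,11,235],[np.pi,0,np.pi/2])
c=manip.camera("wrist");pickle.dump(c,open("w.pkl","wb"))
o=manip.observe();print(o["time"],o["tool_pos"],o["tcp_rot"],o["joint_pos"].round(2))
print(c["position"],c["attitude"],c["camera_matrix"].tolist(),px(c,[527,11,101]))
cv2.imwrite("pics/w1.png",cv2.resize(c["img"],(800,600),interpolation=2)[:,:,::-1])
```

```text
2.375 [515.07452691  11.7575707  234.96311252] [-3.14156340e+00 -1.43230063e-04  1.57211377e+00] [-0.    0.26  1.87  0.    1.02 -0.  ]
[514.95265733  77.21549818 377.73917047] [-0.26308912  0.00097481  0.00080774] [[297.10103292865773, 0.0, 255.41410880685177], [0.0, 297.10103292865773, 192.1957939530721], [0.0, 0.0, 1.0]] [268.22413019 183.81792743]
```

View pics/w1.png

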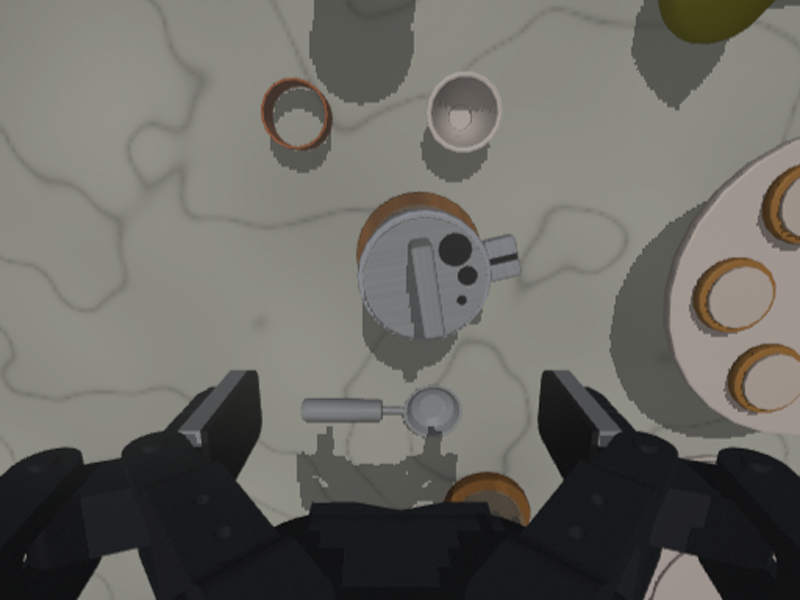

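The wrist view shows the dial at about (425,274), with openings at (455,249), (467,275) and (462,300). The spout is at (503,258), and the fin top runs from (420,239) to (434,337). I'll take an enlarged crop to read these more closely.

Run:
```python
import cv2,pickle
c=pickle.load(open("w.pkl","rb"))
cv2.imwrite("pics/w1c.png",cv2.resize(c["img"][125:225,220:340],(720,600),interpolation=cv2.INTER_CUBIC)[:,:,::-1])
```

```text
(no output)
```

View pics/w1c.png

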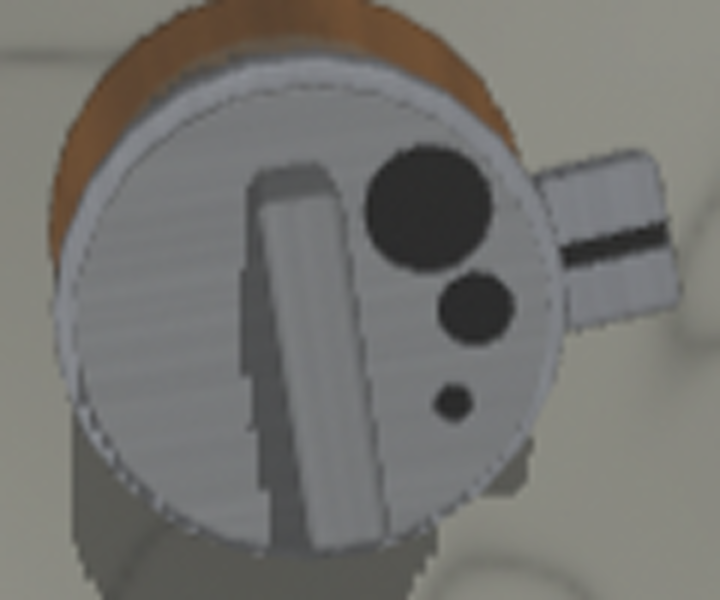

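The crop gives openings at (428,208), (476,308) and (453,402). The groove runs from (562,256) to (667,232), and the fin top from (298,203) to (347,545). From these I can fit the axis, fin angle and spout angle.

Run:
```python
import pickle
from h import *
c=pickle.load(open("w.pkl","rb"))
g=lambda u,v,z:at_z(c,220+(u+.5)/6-.5,125+(v+.5)/6-.5,z)[:2]
O=[g(428,208,101),g(476,308,101),g(453,402,101)]
L=[26*np.array([np.cos(np.radians(a)),np.sin(np.radians(a))]) for a in(127.5,87.5,52.5)]
O=np.array(O);L=np.array(L)
from scipy.optimize import least_squares
f=lambda p:(np.array([[np.cos(p[2]),-np.sin(p[2])],[np.sin(p[2]),np.cos(p[2])]])@L.T).T+p[:2]-O
r=least_squares(lambda p:f(p).ravel(),[527,11,-1.5]);print(r.x,f(r.x).round(1).tolist())
a,b=g(298,203,135),g(347,545,135);print("fin",a,b,(a+b)/2,np.arctan2(*(b-a)[::-1]),np.hypot(*(b-a)))
i,o=g(562,256,95),g(667,232,95);print("groove",i,o,np.arctan2(*(o-i)[::-1]))
cen=r.x[:2];cf=(a+b)/2
for C in(cen,cf,(cen+cf)/2):
  sp=[np.arctan2(*(q-C)[::-1]) for q in(i,o)];print(C,"spout",sp,np.hypot(*(i-C)),np.hypot(*(o-C)))
print("disc", g(315,315,101))
```

```text
[530.15606849  15.74547676  -1.41190236] [[0.1, -0.0], [-0.1, -0.0], [0.0, 0.0]]
fin [526.10439269  40.56962822] [533.8017659   -8.92602108] [529.9530793   15.82180357] -1.4165160179323346 50.09060644456437
groove [570.44867456  26.01835612] [587.04776017  29.9241309 ] 0.23109680787847223
[530.15606849  15.74547676] spout [np.float64(0.24963854535605032), np.float64(0.2442461773170865)] 41.58156027072354 58.63189248445242
[529.9530793   15.82180357] spout [np.float64(0.24666652750972964), np.float64(0.2421521753839334)] 41.75958476344832 58.81052814409093
[530.05457389  15.78364016] spout [np.float64(0.2481493621762923), np.float64(0.2431975838103045)] 41.67052650835607 58.721178128930084
disc [530.59295876  17.59050434]
```

The fit is clean. The axis is (530.1, 15.8), and the groove radii of 41.6 and 58.6 match the given 41.5 and 58.5. The dial reads about 0.567, so it has to turn −0.567.

Run:
```python
from plant import manip
import numpy as np
P=[530.1,15.8];y0=np.pi-1.413;t=0.567
def s(l):
    o=manip.observe();print(l,o["time"],o["tool_pos"].round(1),o["tcp_rot"].round(3),o["wrist_force"].round(1),o["ft_torque"].round(2),round(o["finger_gap"],1),o["grip_force"])
manip.reach(P+[190],[np.pi,0,y0]);s("above")
if manip.servo_line(P+[108],until_force=10): s("HIT"); raise SystemExit
s("down");manip.grab();s("grab")
for k in(1,2,3): manip.reach(P+[108],[np.pi,0,y0-t*k/3])
manip.wait(.3);s("turned")
```

```text
above 2.6833 [529.1  16.4 189.1] [-3.138e+00 -1.000e-03  1.727e+00] [-0.4  0.6 -0. ] [-0.04 -0.02 -0.04] 85.3 0.0
down 3.3833 [530.9  15.8 109.1] [3.14  0.    1.728] [ 0.2 -0.6 -0.3] [-0.02 -0.02  0.01] 85.4 0.0
grab 4.05 [530.4  15.8 108.4] [3.141 0.    1.729] [0.3 0.4 3.8] [0.   0.11 0.03] 11.0 60.91695785522461
turned 5.25 [530.4  15.9 108.3] [ 3.141 -0.     1.166] [-1.   0.6  4.8] [ 0.12  0.12 -0.05] 11.3 61.21520519256592
```

Run:
```python
from plant import manip
import cv2,numpy as np,pickle
from h import *
manip.let_go();manip.servo_line([530.1,15.8,235]);manip.reach([515,11,235],[np.pi,0,np.pi/2]);manip.wait(.2)
c=manip.camera("wrist");pickle.dump(c,open("w2.pkl","wb"))
print(manip.observe()["time"])
cv2.imwrite("pics/w2c.png",cv2.resize(c["img"][125:225,220:340],(720,600),interpolation=cv2.INTER_CUBIC)[:,:,::-1])
```

```text
7.6917
```

View pics/w2c.png

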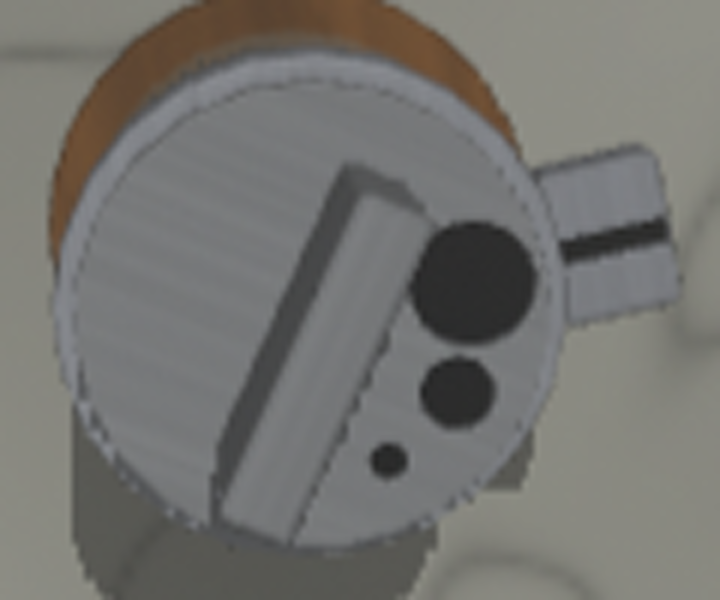

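The largest opening is now at (475,283), pointing at the groove (562,250)–(667,228). The middle one is at (458,392) and the smallest at (388,461). I'll compute the residual angle.

Run:
```python
import pickle
from h import *
from scipy.optimize import least_squares
c=pickle.load(open("w2.pkl","rb"))
g=lambda u,v,z:at_z(c,220+(u+.5)/6-.5,125+(v+.5)/6-.5,z)[:2]
O=np.array([g(475,283,101),g(458,392,101),g(388,461,101)])
L=np.array([26*np.array([np.cos(a),np.sin(a)]) for a in np.radians((127.5,87.5,52.5))])
f=lambda p:(np.array([[np.cos(p[2]),-np.sin(p[2])],[np.sin(p[2]),np.cos(p[2])]])@L.T).T+p[:2]-O
r=least_squares(lambda p:f(p).ravel(),[530,15,-1.9]).x
sp=[np.arctan2(*(g(u,v,95)-r[:2])[::-1]) for u,v in((562,250),(667,228))]
print(r,"dial",r[2]+np.radians(127.5)-np.mean(sp),sp)
```

```text
[530.40400291  15.82576995  -1.98870479] dial -0.011691424424913915 [np.float64(0.254870455277565), np.float64(0.24169240812642973)]
```

The remaining error is about 0.01 rad, which is within what I can measure. I'm handing the job in.

```bash
python3 -c "
from plant import manip
print(manip.job_done())"
```

```text
the job is handed in; nothing more can be done
None
```

I turned the short shaker's dial so its largest opening lines up with the spout (about 0.01 rad off, measured from the wrist camera), let go, and handed the job in with the arm clear; I never approached the tall shaker.

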